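Hold the used ultrasound probe in the UV disinfection slot

ROBOT

A 6-joint arm with a two-finger parallel gripper is mounted at the origin on a cart in front of the work surface, level with it; the furniture and walls round the work are solid. World frame = base frame: x ahead of the robot, y to its left, z up, the work surface at z = 0. Lengths are in mm, angles in degrees, forces in N, time in s.
With the tool pointing down it reaches from about 375 to 925 mm from the base axis. Payload 5.7 kg.
Tool frame: the origin (TCP) lies midway between the tips of the shut fingers; the grasp point (between the pads) lies 19 mm behind it; z points along the fingers, y is the line along which they close (so a half turn about z gives the same grasp; the last joint's range is limited). The gripper opens to 85 mm and grips with 20 to 120 N. Pads are 22 mm wide; open, the fingers measure 114 mm over their backs; the gripper's body (76 mm by 85 mm) begins 54 mm behind the grasp point. The pads swing forward as they close: fully open they stand 13 mm farther back than shut.
Start: joints at [63.822, 20.558, 86.54, -0, 72.909, -6.595], TCP at [201.102, 565.262, 231.267] pointing down, gripper open.
Joint ranges: [-170.27, 170.27], [-57.76, 135], [12.27, 136.19], [-55.21, 235.2], [11.17, 155.16], [-170.74, 170.74]. Speed limits (degrees/s): [136.94, 136.94, 180, 180, 180, 180].

INTERFACE

Orientations are given as [roll, pitch, yaw] about the fixed x, y, z axes, in that order (R = Rz(yaw) Ry(pitch) Rx(roll)).
In Python, from station import robot gives the robot as it stands. Calls block until the motion is done:
- robot.goto(position, orientation): joint-space move of the TCP to a pose.
- robot.servo_line(position, attitude=None, velocity=150, contact_N=None): straight line of the TCP; attitude=None keeps the orientation; velocity is the mean speed in mm/s. With contact_N (N) it stops when the force on the tool has changed by that much, and returns True; else False.
- robot.goto_joints(angles): joint-space move.
- robot.gripper_to(opening, strength=None): finger opening in mm; strength is the grip in N (None keeps the last); returns when the fingers have stopped.
- robot.pause(seconds).
- robot.solve_ik(position, orientation): joint angles nearest the present ones, or None.
- robot.snapshot(name): name is "scene" or "top"; returns a dict with "image" (420x560x3 uint8, red, green, blue), "fx", "fy", "cx", "cy" (pixels), "D" ([k1, k2, p1, p2, k3] as OpenCV has them; the pictures are not rectified), "world_from_camera" (4x4, takes a point from camera to world coordinates). Camera axes: x right, y up, looking along -z (the intrinsics and any distortion apply to the point x, -y, -z); pixel columns grow to the right and rows downward; lengths in mm; the calibration is good to about 2 mm. A picture is of the moment at which its call begins. There is no depth.
A pose or a line that the arm cannot do raises robot.Unreachable and nothing moves.
- robot.close_job(): hands the job in; it is judged then, once.
Readings, each from a call of its own:
- robot.current_time(): time.
- robot.current_joint_positions(): joint angles.
- robot.current_joint_vel(): joint speeds.
- robot.current_effort(): joint torques, N m.
- robot.current_tcp_pos(): TCP position.
- robot.current_eef_rot(): TCP orientation.
- robot.current_contact_force(): force on the tool from outside, world axes, zero at the start.
- robot.current_wrist_torque(): the same for the moment, N m.
- robot.current_gripper_width(): finger opening in mm.
- robot.current_finger_force(): force on a finger pad.
Only numpy, scipy, OpenCV 4.12 (cv2) and the standard library are available. Lean on these libraries where they do the work, as an engineer would, in place of code of your own. Each camera call takes 0.05 s, during which the arm holds its last target. There are 200 camera calls.

TASK

Disinfect the used ultrasound probe: with the still-clean gripper first press the treadle at the front of the UV unit right down to its stop, so that the shutter under the slot slides open and stays open. Then take the probe out of its desk stand by the handle, pass its blade straight down through the slot in the lid, and stop with the lid's top face within the blue depth band on the blade. Finish there, still gripping the probe and holding it up so that its tip hangs free inside; do not force it against the unit, and leave the spray bottle, the tablet box and the vial where they stand.

Things in the scene. Friction and masses are not known exactly. Their poses are not given: they have to be found in the camera images.
- uv_unit: UV disinfection unit, fixed to the desk: white box 140 x 170 x 130 mm (x, y, z) with a grey top panel. Origin at desk level exactly below the centre of the slot; its x axis points to the back, y along the slot, z up. The box spans x -80 to +60 mm and y -85 to +85 mm; the treadle sticks out of the front to x -127 mm.
- slot (a point): Centre of the slot at the lid's top face, 130 mm above the desk. The slot is 52 mm along the unit's y and 16 mm along x (the probe's blade is 50 x 14 mm), with a 4 mm chamfer round its mouth (below which it has that size), in a lid 12 mm thick. The shutter lies just below the lid; under it the chamber is empty for about 95 mm.
- treadle (a joint): Sprung steel treadle with a black ribbed rubber pad, 66 mm wide, at the unit's front. Radians: 0 at rest (front edge raised), 0.42 pressed down to its stop; it springs back when let go. It turns about an axle along the unit's y, at unit x -35 mm and 50 mm above the desk. Pressing the pad at its point takes about 4 N at first, rising to about 7 N at the stop.
- treadle_pad (a point): Point to press: middle of the top of the treadle's rubber pad, 24 mm behind its front edge, 68 mm in front of the axle. About 68 mm above the desk at rest, about 40 mm at the stop (it moves down about 29 mm on an arc about the axle); press straight down from above with the shut fingers.
- shutter (a joint): Aluminium shutter under the slot, m: 0 closed, about 0.025 open (slid to the unit's front). The treadle pushes it open through a crank inside, all the way only when the treadle reaches its stop; a little friction then keeps it where it is when the treadle springs back. The slot is clear above 0.019.
- probe_stand: Desk stand of the probe, fixed: grey base 100 x 120 x 10 mm with a white upright sleeve 28 x 64 mm, its top 54 mm above the desk; opening 20 x 56 mm (x, y). Origin at desk level under the middle of the sleeve, z up.
- probe: Wireless ultrasound probe, 180 g, 142 mm long, tip down in the stand (tip 12 mm above the desk). Origin at the centre of the tip's face, z towards the handle, y along its width, x along its thickness. From the tip: grey blade 14 x 50 mm (x, y) up to 62 mm, with a blue depth band from 36 to 52 mm; then white handle 26 x 42 mm (x, y) from 62 to 142 mm. It fits the slot either way round.
- spray_bottle: Bystander: white spray bottle, 57 mm wide, 187 mm tall, origin at its foot.
- tablet_box: Bystander: small red and blue tablet carton lying flat, 26 x 70 x 16 mm (x, y, z), origin at the centre of its underside.
- vial_6: Bystander: small vial with purple cap, 16 mm wide, 38 mm tall, origin at its foot.
- probe_grip (a point): Point on the probe's axis inside the handle, 112 mm from the tip and 30 mm below the handle's top: grip here from above, across the 26 mm thickness (the probe's x).
Not all that is in view belongs to the job. What is shaped like the probe but orange is not meant.

How it is judged (in metres and radians):
On the way, in this order (a step that is already met when the one before it is completed fails the run):
1. the treadle is pressed down to its stop by the gripper and the shutter has slid open (value of joint treadle above 0.39 rad and value of joint shutter above 0.02 m and contact force between any of the fingers, the arm and uv_unit above 1 N), for 0.1 s.
2. the probe is gripped and lifted out of its stand (z of probe in the frame of probe_stand above 0.06 m and contact force between the fingers and probe above 2 N), for 0.1 s.
At the end, for the whole second after the job is handed in: Fingers grip the probe, still, its tip 36 to 52 mm below the lid's top face (the face within the blue band) and within 6 mm of the slot's middle, upright within 0.1 rad, width along the slot within 0.12 rad, pressing on the unit with under 12 N; the shutter open above 0.019 m (z of probe in the frame of slot between -0.052 and -0.036 m and horizontal distance between probe and slot below 0.006 m and angle between the y axis of probe and the y axis of uv_unit, either way round below 0.12 rad and angle between probe's own z axis and vertical below 0.1 rad and linear speed of probe below 0.02 m/s and contact force between the fingers and probe above 2 N and contact force between probe and uv_unit below 12 N and value of joint shutter above 0.019 m); the arm keeps its last pose, push and grip.
It fails at once if the spray bottle, tablet box or vial is moved by more than 30 mm, or the bottle or vial knocked over (distance of any of spray_bottle, tablet_box, vial_6 from where it was at the start of the episode above 0.03 m or angle between any of spray_bottle, vial_6's own z axis and vertical above 0.5 rad).
It fails at once if the probe is forced against the UV unit with more than 70 N (contact force between probe and uv_unit above 70 N).
It also fails if it takes over 58 s, if anything falls off the work surface, if the arm or the gripper's body presses on something with over 40 N, if the wrist force passes 120 N, or if a joint passes its speed limit or range.

## Working session

There is one attempt and no reset: what is moved stays moved. The work goes in short steps, each a Python script; the robot and the scene stay as the last script left them, time stands still between calls to the robot, and variables do not carry over. Pictures are saved under pics/ and viewed, at most 10 in all, crops included, and the job is handed in when it is done.

```bash
mkdir -p pics; cat > h.py <<'E'
import numpy as np, cv2
from station import robot
def snap(n,f):
    s=robot.snapshot(n); np.savez('pics/'+f+'.npz',**s); cv2.imwrite('pics/'+f+'.png',s['image'][:,:,::-1]); return s
def load(f): return dict(np.load('pics/'+f+'.npz'))
def ray(s,uv):
    K=np.array([[s['fx'],0,s['cx']],[0,s['fy'],s['cy']],[0,0,1]],float)
    p=cv2.undistortPoints(np.array(uv,float).reshape(-1,1,2),K,np.array(s['D'],float)).reshape(-1,2)
    T=np.array(s['world_from_camera'])
    d=np.c_[p[:,0],-p[:,1],-np.ones(len(p))]@T[:3,:3].T
    return T[:3,3],d
def plane(s,uv,z):
    o,d=ray(s,uv); return o+d*((z-o[2])/d[:,2])[:,None]
E
python3 - <<'E'
from h import *
for n in('scene','top'):
    s=snap(n,n); print(n,s['fx'],s['D'],np.round(s['world_from_camera'],3).tolist())
a=np.hstack([cv2.imread('pics/top.png')]); 
print(robot.current_eef_rot())
E
```

```text
scene 514.5607515510451 [-0.07476717  0.          0.          0.          0.        ] [[0.844, 0.324, -0.428, 118.831], [-0.536, 0.523, -0.663, -521.902], [0.009, 0.789, 0.615, 778.253], [0.0, 0.0, 0.0, 1.0]]
top 412.8925627083654 [-0.06008294  0.          0.          0.          0.        ] [[0.003, 0.996, -0.091, 535.847], [-1.0, 0.001, -0.02, 205.567], [-0.02, 0.091, 0.996, 964.843], [0.0, 0.0, 0.0, 1.0]]
[-1.79899449e+02 -1.01608695e-02  1.60416802e+02]
```

View pics/top.png

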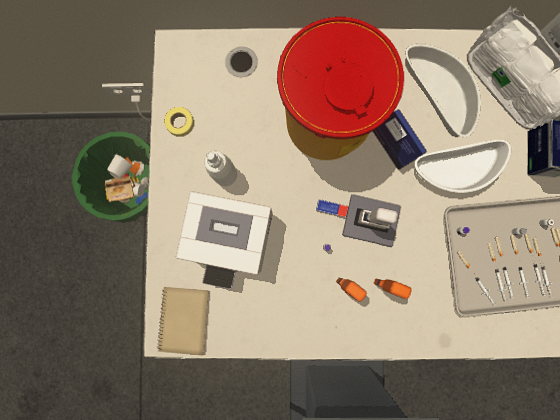

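View pics/scene.png

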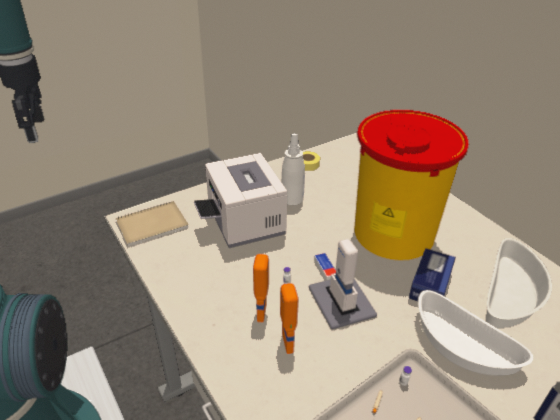

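Top view: the UV unit is at about (224,232), with its slot at (225,228) and the treadle at (219,276). The tablet box is at (331,209) and the vial at (327,248). Probe candidates: the white handle in the grey stand at (385,215) in top and (346,265) in scene, and orange ones at (352,289) and (393,288). The white one in the grey stand matches the description, and the orange ones are decoys. I'll confirm with an enlarged crop.

```bash
python3 - <<'E'
import cv2,numpy as np
t=cv2.imread('pics/top.png'); s=cv2.imread('pics/scene.png')
R=lambda a,f:cv2.resize(a,None,fx=f,fy=f,interpolation=cv2.INTER_CUBIC)
a=R(t[185:295,170:280],3.6);b=R(t[185:295,310:420],3.6)  #396
c=R(s[225:335,300:410],1.8);d=R(s[145:255,190:300],1.8)
cv2.imwrite('pics/crop1.png',np.vstack([np.hstack([a,b]),np.hstack([c,d,c*0,c*0])]))
E
```

```text
(no output)
```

View pics/crop1.png

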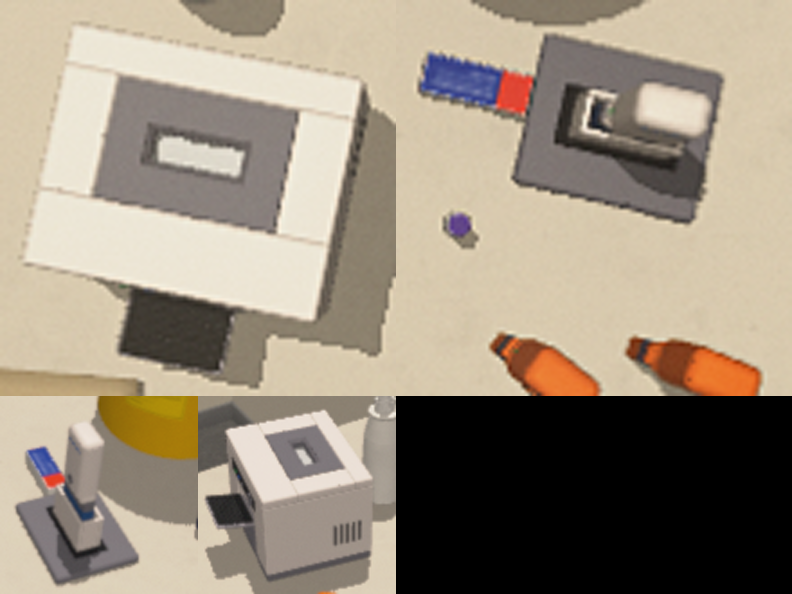

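The white probe in the grey stand is confirmed: white handle, blue band visible, handle top at crop (674,108). The unit's lid corners and slot are clear too.

```bash
cat >> h.py <<'E'
def rigid(model,pts):
    m=np.array(model,float);p=np.array(pts)[:,:2];mc,pc=m.mean(0),p.mean(0);H=(m-mc).T@(p-pc)
    th=np.arctan2(H[0,1]-H[1,0],H[0,0]+H[1,1]);R=np.array([[np.cos(th),-np.sin(th)],[np.sin(th),np.cos(th)]])
    t=pc-R@mc; return t,np.degrees(th),np.round(p-(m@R.T+t),1)
def tri(sa,ua,sb,ub):
    o1,d1=ray(sa,[ua]);o2,d2=ray(sb,[ub]);A=np.c_[d1[0],-d2[0]];k=np.linalg.lstsq(A,o2-o1,rcond=None)[0]
    a,b=o1+k[0]*d1[0],o2+k[1]*d2[0];return (a+b)/2,np.linalg.norm(a-b)
E
python3 - <<'E'
from h import *
t,s=load('top'),load('scene')
A=lambda l,ox,oy,f=3.6:(np.array(l,float)+.5)/f-.5+[ox,oy]
lid=A([(73,25),(362,77),(316,320),(25,262)],170,185)
P=plane(t,lid,130); print('unit',rigid([(60,85),(60,-85),(-80,-85),(-80,85)],P))
sl=A([(147,122),(251,143),(245,181),(140,165)],170,185)
Q=plane(t,sl,130);print('slot',Q[:,:2].mean(0),rigid([(12,30),(12,-30),(-12,-30),(-12,30)],Q)[1])
b=A([(150,35),(326,72),(297,221),(118,183)],310,185)
print('stand',rigid([(50,60),(50,-60),(-50,-60),(-50,60)],plane(t,b,10)))
g=cv2.cvtColor(t['image'],cv2.COLOR_RGB2HSV)
m=((g[...,2]>205)&(g[...,1]<60)).astype(np.uint8); w=np.zeros_like(m); w[200:230,365:402]=m[200:230,365:402]
n,l,st,c=cv2.connectedComponentsWithStats(w); i=1+st[1:,4].argmax(); 
r=cv2.minAreaRect(np.argwhere(l==i)[:,::-1].astype(np.float32)); print(r, st[i]); bx=cv2.boxPoints(r)
H=plane(t,bx,154);print('handle top',H.round(1).tolist(),H.mean(0))
ss=A([(106,57)],190,145,1.8); print('slot scene z130',plane(s,ss,130),tri(t,sl.mean(0),s,ss[0]))
print('bottle,vial,box',plane(t,[[217,165]],187),plane(t,[[327.5,247.5]],38),plane(t,A([(473-396,82)],310,185),16))
E
```

```text
unit (array([586.56470199, 326.32544993]), np.float64(-10.45051091920372), array([[-1.6, -0.7],
       [-0.5,  1.3],
       [ 0.7,  1. ],
       [ 1.3, -1.6]]))
slot [586.58650828 326.91142684] -9.66056883828895
stand (array([610.75340662,   2.05005768]), np.float64(-12.183680650929066), array([[-1.6, -2. ],
       [-0.2,  1.7],
       [ 1.5,  1.5],
       [ 0.4, -1.2]]))
((386.41180419921875, 214.85296630859375), (18.675243377685547, 10.186494827270508), 14.03624439239502) [378 209  19  13 183]
handle top [[604.4, 23.7, 154.0], [624.0, 18.4, 154.0], [615.0, -17.3, 154.0], [595.5, -12.0, 154.0]] [609.73362376   3.19836058 154.        ]
slot scene z130 [[585.2141003  321.49277911 130.        ]] (array([587.44996117, 327.06263201, 126.01421286]), np.float64(1.4778834145196305))
bottle,vial,box [[702.54795251 333.91909024 187.        ]] [[546.83144503 107.61248033  38.        ]] [[639.36984465  96.41934879  16.        ]]
```

```bash
cat >> h.py <<'E'
from scipy.spatial.transform import Rotation as Ro
U=np.array([586.5,326.6]);UY=-10.4
def unit(x,y,z):
    c,s=np.cos(np.radians(UY)),np.sin(np.radians(UY));return [U[0]+c*x-s*y,U[1]+s*x+c*y,z]
def rpy(y,z):
    y,z=np.array(y,float),np.array(z,float);M=np.c_[np.cross(y,z),y,z];return Ro.from_matrix(M).as_euler('xyz',degrees=True).tolist()
E
python3 - <<'E'
from h import *
c,s=np.cos(np.radians(UY)),np.sin(np.radians(UY)); a=np.radians(28)
o=rpy([-s,c,0],[np.sin(a)*c,np.sin(a)*s,-np.cos(a)])
robot.gripper_to(0)
robot.goto(unit(-106,0,130),o)
print(robot.current_tcp_pos(),robot.current_contact_force(),robot.current_time())
print(robot.servo_line(unit(-106,0,75),velocity=100,contact_N=15))
print(robot.servo_line(unit(-106,0,33),velocity=40,contact_N=18))
print(robot.current_tcp_pos(),robot.current_contact_force()); robot.pause(.3)
print(robot.current_contact_force())
robot.servo_line(unit(-106,0,150),velocity=120)
s=snap('top','t2');s2=snap('scene','s2');print(robot.current_time())
R=lambda a:cv2.resize(a[:,:,::-1],(400,400),interpolation=cv2.INTER_CUBIC)
cv2.imwrite('pics/crop2.png',np.hstack([R(s['image'][190:300,170:280]),R(s2['image'][145:255,190:300])]))
E
```

```text
[482.55802082 346.70267769 130.52642506] [-1.03700339  0.51913621 -0.27118544] 2.2333
False
True
[483.55476192 346.08298208  39.57916325] [-7.32537058 -0.38532658 18.95359127]
[-7.22340295 -0.48982584 15.34421547]
5.2667
```

View pics/crop2.png

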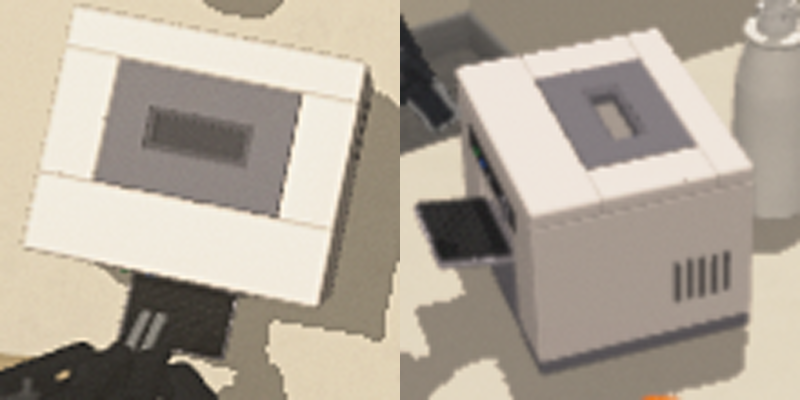

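Top crop: the slot (195,136) is now dark, so the shutter is open. The treadle stopped at z≈39.6 as expected. Next I grasp the probe.

```bash
python3 - <<'E'
from h import *
t=load('t2'); sl=(np.array([(148,104),(252,124),(246,166),(142,147)])+.5)/(400/110)-.5+[170,190]
Q=plane(t,sl,130);print('slot',Q[:,:2].mean(0),rigid([(12,30),(12,-30),(-12,-30),(-12,30)],Q)[1])
a=np.radians(-12.2); best=None
for sg in(1,-1):
    o=rpy(sg*np.array([np.cos(a),np.sin(a),0]),[0,0,-1]); j=robot.solve_ik([610,2.6,260],o); print(sg,o,j)
    if j is not None and (best is None or abs(j[5])<abs(best[1][5])): best=(o,j)
o=best[0]
robot.servo_line(unit(-140,-10,230),velocity=200)
robot.gripper_to(70)
robot.goto([610,2.6,260],o)
print(robot.servo_line([610,2.6,105],velocity=150,contact_N=10))
robot.gripper_to(15,45)
print(robot.current_gripper_width(),robot.current_finger_force(),robot.current_contact_force(),robot.current_wrist_torque(),robot.current_time())
E
```

```text
slot [587.07198831 327.32879998] -9.997003677417956
1 [180.0, 0.0, 77.8] [-6.24117633e+00  2.00389071e+01  8.31113413e+01 -2.54444375e-14
  7.68497516e+01  5.95882367e+00]
-1 [-180.0, 0.0, -102.2] None
False
25.41681056101916 45.01060903072357 [-0.88495953  0.4166988   5.01691911] [-0.01102543  0.21448798 -0.00098519] 9.5917
```

```bash
python3 - <<'E'
from h import *
a=np.radians(-10.2)
robot.servo_line([610,2.6,260],velocity=150); print(robot.current_contact_force(),robot.current_wrist_torque())
o=rpy([np.cos(a),np.sin(a),0],[0,0,-1])
robot.goto([586.8,327,245],o); robot.pause(.3)
print(robot.current_tcp_pos(),robot.current_eef_rot(),robot.current_contact_force(),robot.current_wrist_torque(),robot.current_gripper_width(),robot.current_time())
s=snap('top','t3');s2=snap('scene','s3')
R=lambda a:cv2.resize(a[:,:,::-1],(400,400),interpolation=cv2.INTER_CUBIC)
cv2.imwrite('pics/crop3.png',np.hstack([R(s['image'][170:280,170:280]),R(s2['image'][110:220,190:300])]))
E
```

```text
[-0.5458873   0.59905139 -2.27868021] [ 0.01616632  0.04462658 -0.05277803]
[587.28678171 325.97357247 245.13914429] [1.79989449e+02 1.08088907e-03 7.97126897e+01] [ 0.07744517 -0.16892093 -1.75286339] [ 0.04503548 -0.04982507 -0.0191779 ] 25.360859710470965 12.3083
```

View pics/crop3.png

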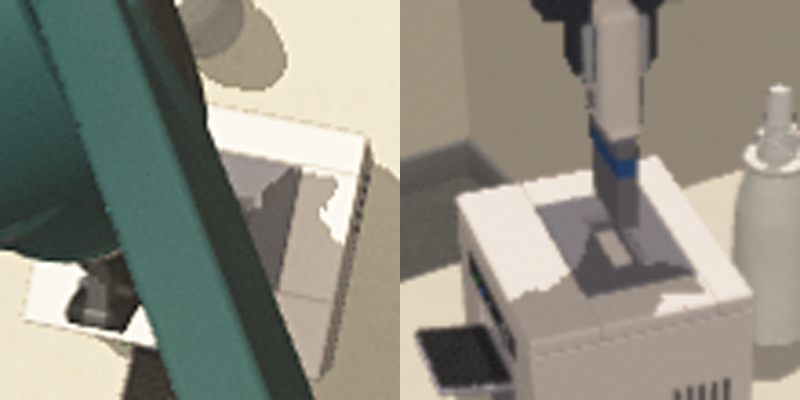

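The probe hangs over the slot with the blade near crop (615,200) and the slot at (615,245). I'll enlarge this to measure the blade relative to the slot.

```bash
python3 - <<'E'
from h import *
s=load('s3')['image'][:,:,::-1];b=load('s2')['image'][:,:,::-1]
R=lambda a:cv2.resize(a,None,fx=10,fy=10,interpolation=cv2.INTER_CUBIC)
cv2.imwrite('pics/crop4.png',np.hstack([R(s[140:200,230:270]),R(b[140:200,230:270])]))
E
```

```text
(no output)
```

View pics/crop4.png

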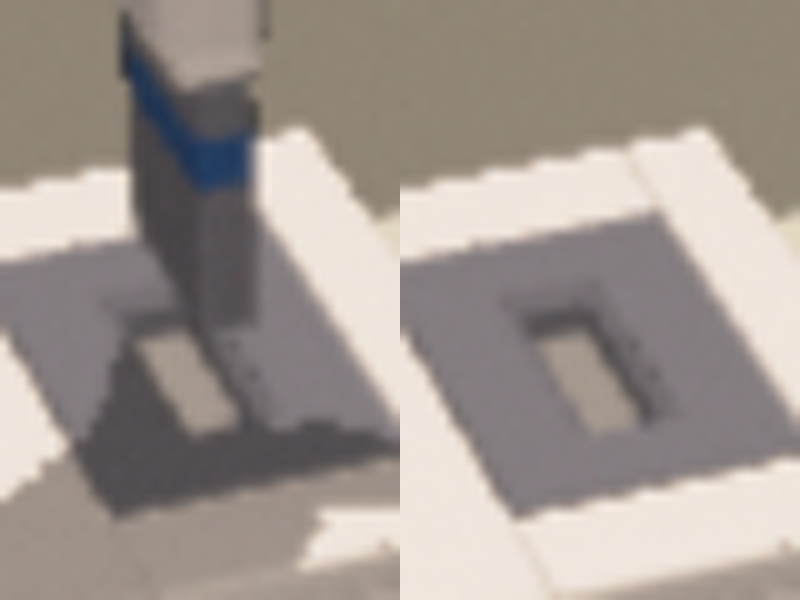

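```bash
python3 - <<'E'
from h import *
s=load('s3'); A=lambda l:(np.array(l,float)+.5)/10-.5+[230,140]
B=plane(s,A([(135,212),(203,325),(255,322)]),152.1)
print('blade',B.round(1)[:,:2].tolist(),rigid([(-7,25),(-7,-25),(7,-25)],B))
P=plane(s,A([(255,212),(115,517)]),130);print('panel',P.round(1)[:,:2].tolist(),P.mean(0))
Q=plane(s,A([(100,292),(198,280),(272,418),(175,435)]),130);print('chamfer',Q.round(1)[:,:2].tolist(),Q.mean(0),rigid([(-12,30),(12,30),(12,-30),(-12,-30)],Q)[1:])
t=load('t2'); pc=(np.array([(118,75),(300,112),(275,232),(93,197)])+.5)/3.6-.5+[170,185]
Q=plane(load('top'),pc,130); print('top panel',Q.round(1)[:,:2].tolist(),Q.mean(0))
E
```

```text
blade [[590.2, 354.7], [580.1, 306.4], [590.5, 301.4]] (array([591.2391036 , 328.33526282]), np.float64(-14.04691725085549), array([[-0.3,  0.4],
       [ 1.8,  0.6],
       [-1.5, -1. ]]))
panel [[630.9, 370.8], [542.7, 280.6]] [586.78815887 325.69360802 130.        ]
chamfer [[583.2, 359.9], [604.8, 352.5], [590.8, 295.2], [569.2, 300.7]] [586.98344332 327.08143094 130.        ] (np.float64(-13.96602321799307), array([[ 0.6,  0.8],
       [-1. , -0.8],
       [-0.6,  0.1],
       [ 1.1, -0.1]]))
top panel [[630.7, 371.9], [609.7, 268.1], [542.1, 281.6], [561.4, 384.8]] [585.99613594 326.59529547 130.        ]
```

```bash
python3 - <<'E'
from h import *
robot.servo_line([585.8,326.8,230],velocity=60)
f0=robot.current_contact_force();m0=robot.current_wrist_torque();print(robot.current_tcp_pos().round(2),f0,m0)
for z in (222,215,207,200,190,181):
    h=robot.servo_line([585.8,326.8,z],velocity=25,contact_N=8)
    print(h,np.round(robot.current_tcp_pos(),2),np.round(robot.current_contact_force()-f0,1),np.round(robot.current_wrist_torque()-m0,2),round(robot.current_time(),1))
    if h: break
E
```

```text
[585.2  326.64 229.05] [-0.19980247  0.78517561 -2.76813124] [-0.02130578 -0.05141837 -0.064118  ]
False [585.71 326.77 221.83] [ 0.7 -1.8  1.1] [-0.02  0.02  0.06] 13.3
False [585.68 326.73 214.72] [ 0.6 -1.6  0.5] [0.01 0.08 0.05] 13.7
False [585.66 326.75 206.74] [-0.5 -1.   0.9] [-0.02  0.04  0.05] 14.2
False [585.65 326.72 199.73] [-0.3 -0.9  1.2] [0.05 0.06 0.05] 14.6
False [585.68 326.79 189.79] [-0.4 -0.4  0.5] [0.05 0.12 0.01] 15.2
False [585.68 326.74 180.76] [-0.2 -0.6  0.2] [0.04 0.04 0.04] 15.7
```

```bash
python3 - <<'E'
from h import *
robot.pause(.5)
s=snap('scene','s5')
print(robot.current_tcp_pos(),robot.current_eef_rot(),robot.current_contact_force(),robot.current_finger_force())
cv2.imwrite('pics/crop5.png',cv2.resize(s['image'][130:220,200:300,::-1],None,fx=6,fy=6,interpolation=cv2.INTER_CUBIC))
E
```

```text
[585.80783665 326.7927236  181.0374629 ] [ 1.79997142e+02 -8.80129543e-04  7.98008806e+01] [ 0.33238814  0.22633236 -2.4101072 ] 44.432013630867004
```

View pics/crop5.png

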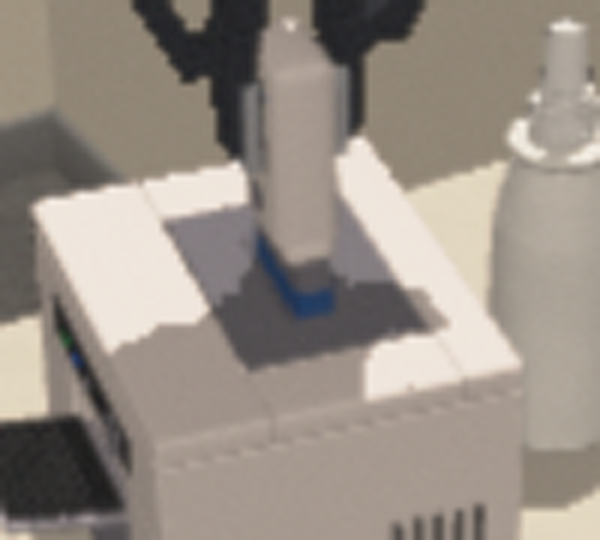

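The blade is down through the slot, with the lid face crossing the blue band at about crop (312,310). The contact force is negligible, so I'm handing in.

```bash
python3 -c "
from h import *
print(robot.close_job())"
```

```text
the job is handed in; nothing more can be done
None
```

Job handed in at about 16 s: the treadle went to its stop and the shutter opened. The gripped probe hangs in the slot with the lid face inside the blue band (tip about 42 mm deep, almost no contact force). I haven't seen the judge's result.

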